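Close the balance's draught shield and tare it

TASK

The glass roof of the balance's draught shield has been left slid back. With a fingertip, and without gripping or lifting the roof, gently slide it forward along its rails by its pull bar until you feel it drop into its locating notches and lie fully home, then press the wide tare key to the right of the display and let it come back up. Leave the beaker on the pan and the jars and weight beside the balance where they are, and do not press the key before the roof is home.

Things in the scene. Friction and masses are not known exactly. Their poses are not given: they have to be found in the camera images.
- balance: Analytical balance, fixed: off-white base 340 mm deep, 216 mm wide, with a glass weighing chamber (210 mm deep, 201 mm wide, open on top) at its rear and a sloping key deck 105 to 235 mm in front of the origin. Origin: on the bench under the chamber's centre; x points to its back (the operator's side is -x), y to the left of someone at its front, z up.
- seat (a point): Point fixed to the balance, 245 mm straight above its origin, same axes, level with the tops of the two white rails that run along x on the chamber's side walls (guides outside them rise 6 mm higher). The roof's origin lies here when it is home. Each rail has two notches 18 mm long, 8 mm deep.
- roof: Loose sliding roof, 0.34 to 0.55 kg: glass pane in a white frame, 210 (x) by 189 (y) by 5 mm. Origin: centre of the pane's underside, axes as the balance. Its four feet (10 mm long, 5 high) run on the rails, 2 mm side play; sliding, it rides 5 mm above the seat. Starts 35 to 75 mm back (+x). Within about 4 mm of the seat it drops 5 mm by its own weight and the notch walls stop it; no other stop.
- roof_pull (a point): Centre of the grey pull bar on the roof: 12 mm thick (x), 100 mm long (y), 16 mm high; the pane's upper face is 8 mm below this point. In the roof's frame it is 45 mm forward (-x) of the origin and 13 mm up. Pushing its rear (+x) face with closed fingertips slides the roof forward, at about 2 to 4 N.
- tare_key_top (a point): Centre of the top face of the tare key: the wide grey key (46 mm across, 24 mm deep), 58 mm above the bench on the front deck, to the right of the display seen from the front. z is the outward normal of the deck, which leans 0.17 rad towards the front (-x); the key goes in against it. It is 88 mm in front of the chamber's glass.
- tare_key (a joint): Travel of the tare key: 0 up, 0.004 m fully pressed. It is sprung: about 1.7 N starts it, about 5 N holds it fully down. It counts as pressed beyond 0.003.
- beaker: Small glass beaker standing on the pan inside the chamber, 45 mm high, 42 mm wide. Leave it alone.
- jar_tall: White reagent jar with a blue cap, 64 mm wide, 105 mm high, origin under its centre, standing on the bench beside the balance. Leave it alone.
- jar_squat: White reagent jar with a yellow cap, 74 mm wide, 88 mm high, origin under its centre, standing on the bench beside the balance. Leave it alone.
- weight: Brass calibration weight with a knob, 34 mm wide, 56 mm high, origin under its centre, standing on the bench beside the balance's front. Leave it alone.

How it is judged:
By the outcome, as a careful person would: the job done as asked, in the order asked, and still so for the second after the job is handed in, with the robot touching nothing.
It also fails if it takes over 51 s, if anything falls off the work surface, if the arm or the gripper's body presses on something with over 40 N, if the wrist force passes 120 N, or if a joint passes its speed limit or range.

ROBOT

A 6-joint arm with a two-finger parallel gripper is mounted at the origin on the work surface. World frame = base frame: x ahead of the robot, y to its left, z up, the work surface at z = 0. Lengths are in m, angles in rad, forces in N, time in s.
With the tool pointing down it reaches from about 0.35 to 0.775 m from the base axis. Payload 7.3 kg.
Tool frame: the origin (TCP) lies at the very end of the fingers, on their centre line; the grasp point (between the pads) lies 19 mm behind it; z points along the fingers, y is the line along which they close (so a half turn about z gives the same grasp; the last joint's range is limited). The gripper opens to 92 mm and grips with 3 to 60 N. Pads are 19 mm wide; open, the fingers measure 130 mm over their backs; the gripper's body (75 mm by 190 mm) begins 47 mm behind the grasp point.
Start: joints at [-1.248, 0.342, 1.524, -0, 1.275, -0.146], TCP at [0.237, -0.468, 0.227] pointing down, gripper open.
Joint ranges: [-2.53, 2.53], [-0.77, 2.02], [0.04, 2.7], [-1, 4.14], [0.28, 2.66], [-3.11, 3.11]. Speed limits (rad/s): [2.57, 2.57, 3.14, 3.14, 3.14, 3.14].

INTERFACE

Orientations are given as [roll, pitch, yaw] about the fixed x, y, z axes, in that order (R = Rz(yaw) Ry(pitch) Rx(roll)).
In Python, from cell import robot gives the robot as it stands. The module is installed in compiled form; this text tells all that it offers.
- The arm moves only by the tool arm_command, never from a script. Its argument "moves" is a list of rows, each a list of 3 entries, a list of its own where there are three numbers: the shift along the tool's x, y, z in m, then the turn, a rotation vector about the tool's x, y, z in rad, then the finger opening in m, from 0 to 0.0918. In form: [[[dx, dy, dz], [ax, ay, az], claw], ...]. A call has exactly 5 rows; each row is the pose to reach, as a shift and turn from the pose commanded when the call began, along the tool's axes at that moment; what a row does not reach only later rows make up. A row lasts 1/10 s, in which the tool goes at most 50 mm and 8.59 degrees, less where a joint would pass 70% of its speed; a pose out of reach is approached as far as the arm can. A call with a gripper value outside its range is refused whole. The fingers move at their own pace and stop on an object; "squeeze" is the grip in N (left out, the last holds). Time passes only in rows, so rows that repeat a pose let the fingers close, or fill a call up. It gives the time, the measured TCP pose, the force, the opening and the grip force at its end, in the units of the state.
- robot.observe(): the state, without advancing time (a new reading comes with each control period).
- robot.read_camera(name): name is "side" or "top"; returns the picture (384x512x3 uint8, red, green, blue); there is no depth.
- robot.camera_model(name): a dict with "fx", "fy", "cx", "cy" (pixels), "k1" (the pictures are not rectified: a ray, as slopes to the right and down, at radius r is drawn at 1 + k1 r^2 times it, then the intrinsics apply), "R" (3x3) and "t" (3): a world point X has camera coordinates R X + t. Camera axes: x right, y down, z forward; pixel columns grow to the right and rows downward; lengths in m; the calibration is good to about 2 mm. A picture is of the moment at which its call begins. camera_model takes no time and is no camera call.
- robot.hand_in(): hands the job in; it is judged then, once.
The state is a dict: "time": time; "qpos": joint angles; "qvel": joint speeds; "joint_efforts": joint torques, N m; "tool_pos": TCP position; "tool_rot": TCP orientation; "contact_force": force on the tool from outside, world axes, zero at the start; "torque": the same for the moment, N m; "opening": finger opening in m; "grip_force": force on a finger pad.
Only numpy, scipy, OpenCV 4.12 (cv2) and the standard library are available. Lean on these libraries where they do the work, as an engineer would, in place of code of your own. Each camera call takes 0.05 s, during which the arm holds its last target. There are 200 camera calls.

## Working session

There is one attempt and no reset: what is moved stays moved. The work goes in short steps, Python scripts to look and compute and a tool call to move; the robot and the scene stay as the last step left them, time stands still between calls to the robot, and variables do not carry over. Pictures are saved under pics/ and viewed, at most 10 in all, crops included, and the job is handed in when it is done.

Besides the shell and the picture viewer there is one more tool, called after "Emit:" by a JSON object that holds its "method" and its "body". arm_command: Moves the arm, as the interface text tells. Its arguments: {"type":"object","properties":{"moves":{"type":"array"},"squeeze":{"type":"number"}},"required":["moves"]}

```bash
mkdir -p pics; python3 - <<'E'
from cell import robot
import cv2
for n in("side","top"):
    im=robot.read_camera(n); cv2.imwrite(f"pics/{n}0.png",cv2.resize(im[:,:,::-1],(800,600),interpolation=cv2.INTER_CUBIC))
    m=robot.camera_model(n); print(n,m)
s=robot.observe(); print(s)
E
```

```text
side {'fx': 424.5819227923725, 'fy': 424.5819227923725, 'cx': 264.92715036604295, 'cy': 189.60479605900346, 'k1': -0.013944381737353292, 'R': array([[-0.97149017, -0.23690065,  0.00921549],
       [-0.18009643,  0.71215042, -0.67853302],
       [ 0.1541821 , -0.66084784, -0.73451209]]), 't': array([0.59657282, 0.17818615, 1.18656836])}
top {'fx': 432.99464357579, 'fy': 432.99464357579, 'cx': 254.97728872041623, 'cy': 195.7482149909898, 'k1': -0.14230687425914493, 'R': array([[ 0.0204845 , -0.99977139,  0.00612822],
       [-0.99825826, -0.02079191, -0.05520992],
       [ 0.05532472, -0.0049866 , -0.99845596]]), 't': array([0.02607792, 0.60336397, 0.98259861])}
{'time': 0.1, 'qpos': array([-1.24797017e+00,  3.42625444e-01,  1.52492086e+00,  2.44770124e-05,
        1.27538573e+00, -1.46029251e-01]), 'qvel': array([-0.0006907 , -0.00114762, -0.00087088, -0.00052593, -0.00035464,
       -0.00100875]), 'joint_efforts': array([ 2.09074002e-03, -4.32001948e+01, -2.44694799e+01,  7.18557998e-02,
        5.25866705e-02, -5.46935075e-05]), 'tool_pos': array([ 0.23712757, -0.46799583,  0.226129  ]), 'tool_rot': array([-3.14027094e+00, -2.18050974e-04,  4.68848117e-01]), 'contact_force': array([ 0.33437454, -0.73775996,  0.21838113]), 'torque': array([ 0.02044658, -0.01180777, -0.03342317]), 'grip_force': 0.0, 'opening': 0.09134441661207407}
```

View pics/side0.png

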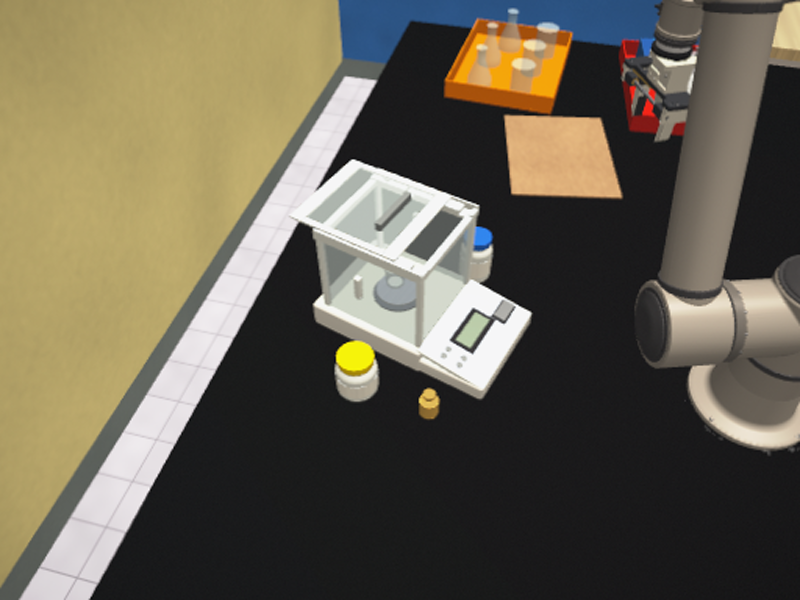

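View pics/top0.png

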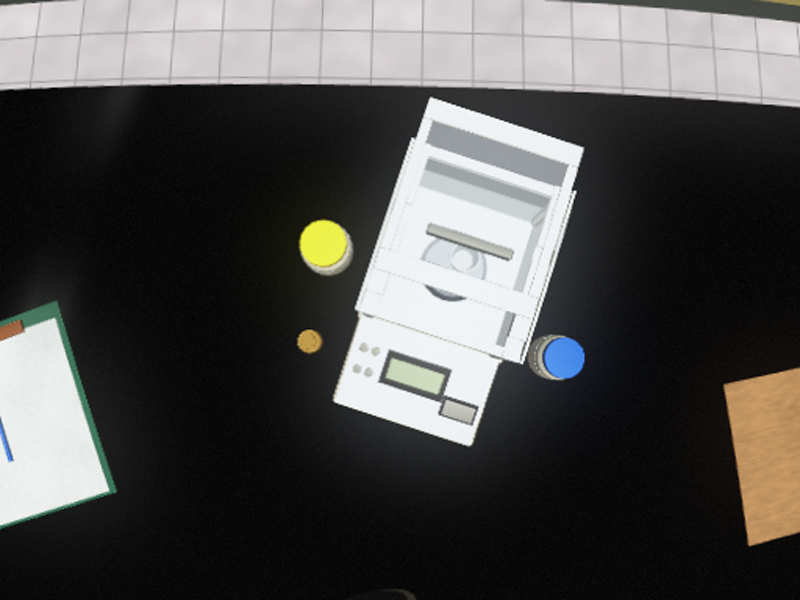

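Top view (800x600): the pull bar runs (428,229)–(511,255), the tare key is near (458,411), and the roof's rear edge is (432,98)–(583,148). I'll enlarge those parts.

```bash
cat >h.py <<'E'
import numpy as np,cv2
from cell import robot
def ray(n,px):
    m=robot.camera_model(n); K=np.array([[m['fx'],0,m['cx']],[0,m['fy'],m['cy']],[0,0,1]])
    p=cv2.undistortPoints(np.array([[px]],float),K,np.array([m['k1'],0,0,0]))[0,0]
    R=np.array(m['R']); return -R.T@m['t'], R.T@np.array([p[0],p[1],1])
def at(n,px,z):
    c,d=ray(n,px); return c+d*(z-c[2])/d[2]
def proj(n,X):
    m=robot.camera_model(n); K=np.array([[m['fx'],0,m['cx']],[0,m['fy'],m['cy']],[0,0,1]])
    return cv2.projectPoints(np.array(X,float).reshape(-1,1,3),cv2.Rodrigues(np.array(m['R']))[0],np.array(m['t']),K,np.array([m['k1'],0,0,0]))[0][:,0]
E
python3 - <<'E'
from h import *
f=1.5625
P=lambda u,v,z:print((u,v),at("top",(u/f,v/f),z).round(4))
P(428,227,.271);P(512,253,.271);P(458,411,.058);P(333,402,.04);P(470,445,.04);P(432,98,.255);P(583,148,.255)
im=cv2.imread("pics/top0.png")
a=cv2.resize(im[210:270,415:525],None,fx=5,fy=5);b=cv2.resize(im[385:435,415:525],None,fx=5,fy=5)
cv2.imwrite("pics/c.png",np.vstack([a,b]))
E
```

```text
(428, 227) [0.6769 0.0087 0.271 ]
(512, 253) [ 0.6501 -0.0852  0.271 ]
(458, 411) [ 0.4536 -0.0484  0.058 ]
(333, 402) [0.4612 0.1297 0.04  ]
(470, 445) [ 0.4032 -0.0684  0.04  ]
(432, 98) [0.8318 0.0057 0.255 ]
(583, 148) [ 0.7778 -0.1712  0.255 ]
```

View pics/c.png

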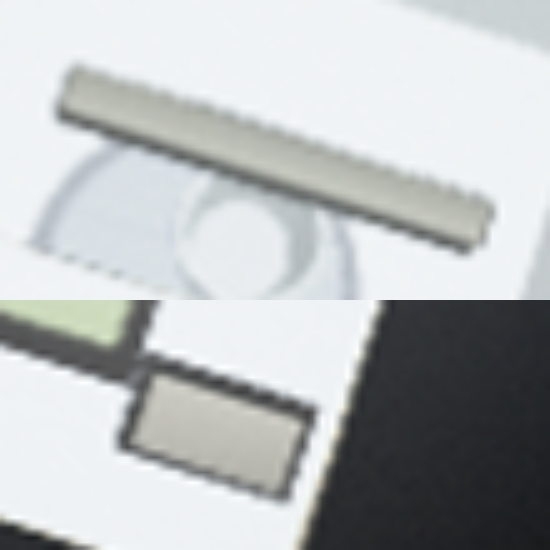

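Crop: the bar's top face has corners (73,66), (493,205), (478,243), (62,106). The key's top face has corners (153,370), (306,413), (283,497), (133,443).

```bash
python3 - <<'E'
from h import *
from scipy.spatial.transform import Rotation as Ro
f=1.5625
g=lambda u,v,oy,z:at("top",((415+u/5+.5)/f-.5,(oy+v/5+.5)/f-.5),z)
bar=np.array([g(*p,210,.271) for p in[(73,66),(493,205),(478,243),(62,106)]])
key=np.array([g(u,v-300,385,.058) for u,v in[(153,370),(306,413),(283,497),(133,443)]])
for q in(bar,key):
    print(q.round(4).tolist(),q.mean(0).round(4),[np.linalg.norm(q[i]-q[i-1]).round(4) for i in range(4)])
d=bar[0]+bar[3]-bar[1]-bar[2]; yaw=-np.arctan2(d[0],d[1]); print("yaw",yaw)
for yaw in(yaw,-.286):
    X=np.array([np.cos(yaw),np.sin(yaw),0]);Y=np.array([-X[1],X[0],0])
    e=bar.mean(0)-key.mean(0); print("slide",e@X-.148,"dy",e@Y)
# side view check
f=1.5625
print("side proj",(proj("side",[bar.mean(0),key.mean(0)])*f).round(1))
s=robot.observe();T=Ro.from_euler('xyz',s['tool_rot'])
tgt=bar.mean(0)+.035*X
print("bar side tgt",tgt,"tool shift",T.inv().apply(tgt-s['tool_pos']))
print("rotvec",(T.inv()*Ro.from_euler('xyz',[np.pi,0,-.286])).as_rotvec())
E
```

```text
[[0.6816, 0.0074, 0.271], [0.6527, -0.0867, 0.271], [0.6441, -0.0834, 0.271], [0.6725, 0.0097, 0.271]] [ 0.6627 -0.0383  0.271 ] [np.float64(0.0093), np.float64(0.0984), np.float64(0.0092), np.float64(0.0973)]
[[0.4706, -0.0301, 0.058], [0.4592, -0.0736, 0.058], [0.4354, -0.0676, 0.058], [0.45, -0.0249, 0.058]] [ 0.4538 -0.049   0.058 ] [np.float64(0.0213), np.float64(0.045), np.float64(0.0246), np.float64(0.0451)]
yaw -0.29742689360329133
slide 0.04856424127854275 dy 0.07150981393933384
slide 0.04936852559148322 dy 0.06925907554170317
side proj [[392.7 205.7]
 [503.3 308.1]]
bar side tgt [ 0.6962815  -0.04815112  0.271     ] tool shift [ 0.59932672 -0.16712516 -0.04451946]
rotvec [-1.34064469e-03  2.91247570e-04  7.54848146e-01]
```

Emit:
{"method": "arm_command", "body": {"moves": [[[0,0,-0.05],[0,0,0.14],0],[[0,0,-0.1],[0,0,0.28],0],[[0.046,-0.013,-0.11],[0,0,0.43],0],[[0.092,-0.026,-0.12],[0,0,0.58],0],[[0.14,-0.039,-0.12],[0,0,0.72],0]], "squeeze": 10}}

```text
time: 0.6
tool_pos: [0.3366, -0.3779, 0.3475]
tool_rot: [3.14, -0.002, -0.227]
contact_force: [0.5, -0.9, -0.1]
opening: 0.0566
grip_force: 0.0
```

```bash
cat >>h.py <<'E'
from scipy.spatial.transform import Rotation as Ro
YAW=-.29; X=np.array([np.cos(YAW),np.sin(YAW),0])
BAR=np.array([.6627,-.0383,.271]); KEY=np.array([.4538,-.049,.058])
def go(tgt,rpy):
    s=robot.observe();T=Ro.from_euler('xyz',s['tool_rot'])
    print(s['time'],s['tool_pos'].round(4),s['tool_rot'].round(3),s['opening'],"shift",T.inv().apply(tgt-s['tool_pos']).round(4),"rot",(T.inv()*Ro.from_euler('xyz',rpy)).as_rotvec().round(3))
E
python3 -c "
from h import *
go(BAR+.035*X+[0,0,.06],[np.pi,0,YAW])"
```

```text
0.6 [ 0.3366 -0.3779  0.3475] [ 3.14e+00 -2.00e-03 -2.27e-01] 0.05659902819374562 shift [ 0.2763 -0.402   0.0164] rot [ 0.001 -0.002  0.063]
```

Emit:
{"method": "arm_command", "body": {"moves": [[[0.028,-0.04,0],[0,0,0.0],0],[[0.056,-0.08,0],[0,0,0.0],0],[[0.084,-0.12,0],[0,0,0.0],0],[[0.112,-0.16,0],[0,0,0.03],0],[[0.14,-0.2,0],[0,0,0.06],0]]}}

```text
time: 1.1
tool_pos: [0.5171, -0.2122, 0.3461]
tool_rot: [3.142, 0.001, -0.281]
contact_force: [0.5, -0.7, -0.1]
opening: 0.0161
grip_force: 0.0
```

```bash
python3 -c "
from h import *
go(BAR+.035*X+[0,0,.06],[np.pi,0,YAW])"
```

```text
1.1 [ 0.5171 -0.2122  0.3461] [ 3.142e+00  1.000e-03 -2.810e-01] 0.016129517277496078 shift [ 0.1267 -0.2072  0.015 ] rot [0.    0.001 0.009]
```

Emit:
{"method": "arm_command", "body": {"moves": [[[0.026,-0.04,0],[0,0,0],0],[[0.052,-0.08,0],[0,0,0],0],[[0.078,-0.12,0],[0,0,0],0],[[0.104,-0.16,0.01],[0,0,0],0],[[0.126,-0.202,0.015],[0,0,0],0]]}}

```text
time: 1.6
tool_pos: [0.6939, -0.0533, 0.3299]
tool_rot: [3.141, 0.002, -0.28]
contact_force: [1.0, -0.9, 0.7]
opening: 0.0004
grip_force: 0.0
```

Emit:
{"method": "arm_command", "body": {"moves": [[[0,0,0],[0,0,0],0],[[0,0,0],[0,0,0],0],[[0,0,0],[0,0,0],0],[[0,0,0],[0,0,0],0],[[0,0,0],[0,0,0],0]]}}

```text
time: 2.1
tool_pos: [0.6924, -0.0558, 0.3326]
tool_rot: [3.142, -0.001, -0.282]
contact_force: [0.2, 0.4, -0.2]
opening: 0.0007
grip_force: 0.0
```

```bash
python3 -c "
from h import *
go(BAR+.035*X+[0,0,-.011],[np.pi,0,YAW])
im=robot.read_camera('top')[60:240,210:390,::-1]
im2=robot.read_camera('side')[80:260,180:360,::-1]
cv2.imwrite('pics/d.png',cv2.resize(np.hstack([im,im2]),(800,400),interpolation=cv2.INTER_CUBIC))"
```

```text
2.1 [ 0.6924 -0.0558  0.3326] [ 3.142e+00 -1.000e-03 -2.820e-01] 0.0006756740428572772 shift [ 0.0015 -0.0083  0.0726] rot [ 0.    -0.001  0.008]
```

View pics/d.png

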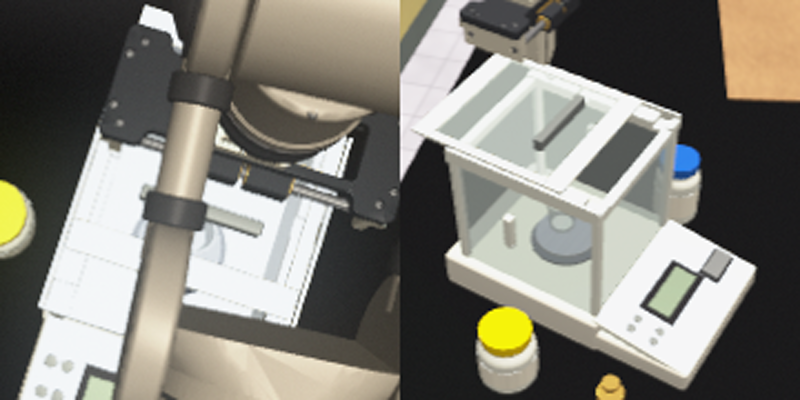

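The enlarged view shows the gripper above and behind the bar: in the side half, the gripper is near (515,40) and the bar near (560,120). The roof hasn't moved. I'll descend behind the bar.

Emit:
{"method": "arm_command", "body": {"moves": [[[0.001,-0.008,0.02],[0,0,0],0],[[0.001,-0.008,0.04],[0,0,0],0],[[0.001,-0.008,0.055],[0,0,0],0],[[0.001,-0.008,0.066],[0,0,0],0],[[0.001,-0.008,0.072],[0,0,0],0]]}}

```text
time: 2.7
tool_pos: [0.6957, -0.0475, 0.2586]
tool_rot: [3.141, 0.001, -0.28]
contact_force: [0.9, -0.3, 0.5]
opening: 0.0005
grip_force: 0.0
```

Emit:
{"method": "arm_command", "body": {"moves": [[[0,0,0],[0,0,0],0],[[0,0,0],[0,0,0],0],[[0,0,0],[0,0,0],0],[[-0.002,0,0],[0,0,0],0],[[-0.004,0,0],[0,0,0],0]]}}

```text
time: 3.2
tool_pos: [0.6922, -0.0461, 0.2598]
tool_rot: [3.142, -0.001, -0.28]
contact_force: [-0.7, 0.7, 0.5]
opening: 0.0004
grip_force: 0.0
```

```bash
python3 -c "
from h import *
go(BAR+.0155*X+[0,0,-.011],[np.pi,0,YAW])
p=robot.observe()['tool_pos']
im2=robot.read_camera('side')[80:200,180:340,::-1]
print((proj('side',[p])-[180,80])*5)
cv2.imwrite('pics/e.png',cv2.resize(im2,(800,600),interpolation=cv2.INTER_CUBIC))"
```

```text
3.2 [ 0.6922 -0.0461  0.2598] [ 3.142e+00 -1.000e-03 -2.800e-01] 0.0004215365849153815 shift [-0.015   0.0008 -0.0002] rot [ 0.    -0.001  0.01 ]
[[307.41869088 256.61075352]]
```

View pics/e.png

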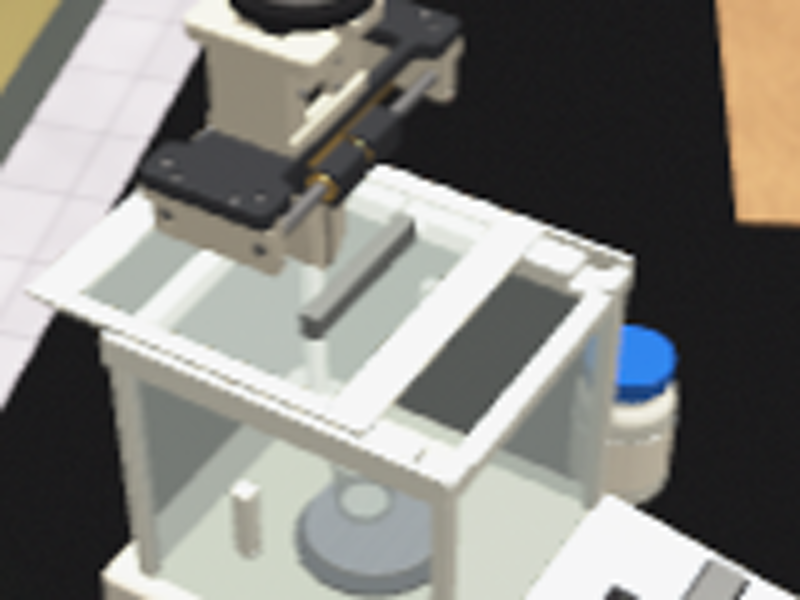

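The fingertip is just behind the bar's rear face, at about (315,260), and clear of the pane. I'll start pushing.

Emit:
{"method": "arm_command", "body": {"moves": [[[-0.003,0.0,0],[0,0,0],0],[[-0.006,0.0,0],[0,0,-0.003],0],[[-0.009,0.0,0],[0,0,0],0],[[-0.012,0.0,0],[0,0,0],0],[[-0.015,0.0,0],[0,0,0],0]]}}

```text
time: 3.75
tool_pos: [0.6779, -0.0421, 0.2595]
tool_rot: [3.142, -0.001, -0.28]
contact_force: [2.7, -0.7, 0.0]
opening: 0.0004
grip_force: 1.2
```

Emit:
{"method": "arm_command", "body": {"moves": [[[-0.003,0,0],[0,0,0],0],[[-0.006,0,0],[0,0,0],0],[[-0.009,0,0],[0,0,0],0],[[-0.012,0,0],[0,0,0],0],[[-0.015,0,0],[0,0,0],0]]}}

```text
time: 4.25
tool_pos: [0.6632, -0.0378, 0.2595]
tool_rot: [3.141, -0.0, -0.28]
contact_force: [1.5, -1.4, -0.0]
opening: 0.0007
grip_force: 1.3
```

Emit:
{"method": "arm_command", "body": {"moves": [[[-0.003,0,0],[0,0,0],0],[[-0.006,0,0],[0,0,0],0],[[-0.009,0,0],[0,0,0],0],[[-0.012,0,0],[0,0,0],0],[[-0.015,0,0],[0,0,0],0]]}}

```text
time: 4.75
tool_pos: [0.6487, -0.0336, 0.2595]
tool_rot: [3.142, -0.0, -0.28]
contact_force: [2.4, -0.2, -0.8]
opening: 0.0005
grip_force: 1.3
```

Emit:
{"method": "arm_command", "body": {"moves": [[[-0.002,0,0],[0,0,0],0],[[-0.004,0,0],[0,0,0],0],[[-0.006,0,0],[0,0,0],0],[[-0.008,0,0],[0,0,0],0],[[-0.01,0,0],[0,0,0],0]]}}

```text
time: 5.25
tool_pos: [0.6392, -0.0309, 0.2595]
tool_rot: [3.141, -0.0, -0.28]
contact_force: [2.0, -0.8, -0.9]
opening: 0.0002
grip_force: 1.4
```

Emit:
{"method": "arm_command", "body": {"moves": [[[-0.001,0,0],[0,0,0],0],[[-0.002,0,0],[0,0,0],0],[[-0.003,0,0],[0,0,0],0],[[-0.004,0,0],[0,0,0],0],[[-0.005,0,0],[0,0,0],0]]}}

```text
time: 5.75
tool_pos: [0.6344, -0.0294, 0.2593]
tool_rot: [-3.142, 0.0, -0.28]
contact_force: [2.8, -1.0, -0.7]
opening: 0.0007
grip_force: 1.2
```

Emit:
{"method": "arm_command", "body": {"moves": [[[-0.0005,0,0],[0,0,0],0],[[-0.001,0,0],[0,0,0],0],[[-0.0015,0,0],[0,0,0],0],[[-0.002,0,0],[0,0,0],0],[[-0.002,0,0],[0,0,0],0]]}}

```text
time: 6.25
tool_pos: [0.6325, -0.0289, 0.2593]
tool_rot: [3.142, 0.0, -0.28]
contact_force: [1.2, -0.2, -0.9]
opening: 0.0002
grip_force: 0.8
```

Emit:
{"method": "arm_command", "body": {"moves": [[[-0.0005,0,0],[0,0,0],0],[[-0.001,0,0],[0,0,0],0],[[-0.0015,0,0],[0,0,0],0],[[-0.002,0,0],[0,0,0],0],[[-0.002,0,0],[0,0,0],0]]}}

```text
time: 6.75
tool_pos: [0.6306, -0.0284, 0.2594]
tool_rot: [3.141, 0.0, -0.28]
contact_force: [1.8, 0.1, -0.5]
opening: 0.0008
grip_force: 0.7
```

```bash
python3 -c "
from h import *
im2=robot.read_camera('side')[80:200,180:340,::-1]
print(robot.observe()['contact_force'])
cv2.imwrite('pics/f.png',cv2.resize(im2,(800,600),interpolation=cv2.INTER_CUBIC))"
```

```text
[ 1.48072683 -0.18858251 -0.31517258]
```

View pics/f.png

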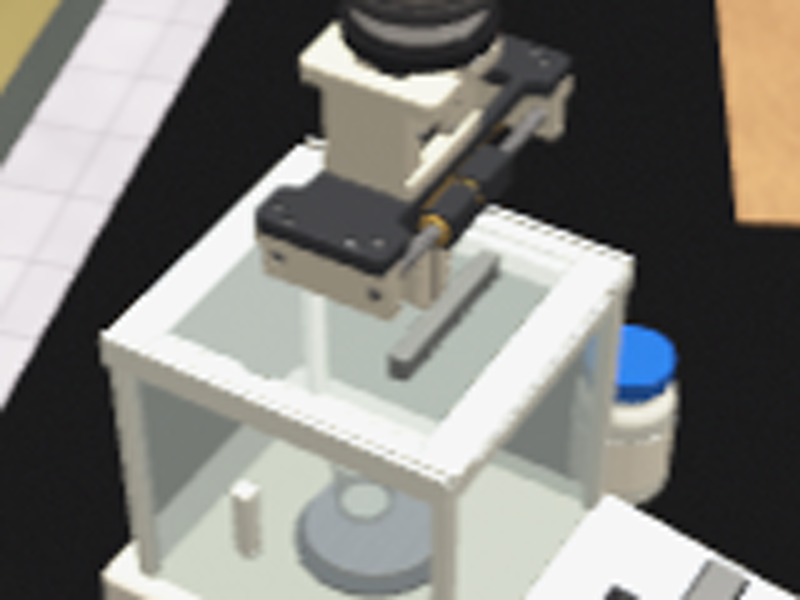

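The roof now looks flush over the chamber, with the bar at (400,360)–(490,265). I'll press on until the notch wall is felt.

Emit:
{"method": "arm_command", "body": {"moves": [[[-0.0005,0,0],[0,0,0],0],[[-0.001,0,0],[0,0,0],0],[[-0.0015,0,0],[0,0,0],0],[[-0.002,0,0],[0,0,0],0],[[-0.002,0,0],[0,0,0],0]]}}

```text
time: 7.3
tool_pos: [0.6287, -0.0279, 0.2595]
tool_rot: [3.141, -0.0, -0.28]
contact_force: [1.9, -0.2, -1.0]
opening: 0.0002
grip_force: 0.9
```

Emit:
{"method": "arm_command", "body": {"moves": [[[-0.0004,0,0],[0,0,0],0],[[-0.0008,0,0],[0,0,0],0],[[-0.0012,0,0],[0,0,0],0],[[-0.0015,0,0],[0,0,0],0],[[-0.0015,0,0],[0,0,0],0]]}}

```text
time: 7.8
tool_pos: [0.6276, -0.0275, 0.2594]
tool_rot: [-3.142, -0.001, -0.28]
contact_force: [3.3, -0.3, -1.7]
opening: 0.0004
grip_force: 2.1
```

Emit:
{"method": "arm_command", "body": {"moves": [[[-0.0003,0,0],[0,0,0],0],[[-0.0006,0,0],[0,0,0],0],[[-0.001,0,0],[0,0,0],0],[[-0.001,0,0],[0,0,0],0],[[-0.001,0,0],[0,0,0],0]]}}

```text
time: 8.3
tool_pos: [0.6268, -0.0273, 0.2595]
tool_rot: [-3.142, -0.001, -0.28]
contact_force: [5.8, 0.0, -1.5]
opening: 0.0007
grip_force: 2.9
```

The force is climbing against a stop, so I'll back off and lift clear to check.

Emit:
{"method": "arm_command", "body": {"moves": [[[0.003,0,0],[0,0,0],0],[[0.012,0,0],[0,0,0],0],[[0.012,0,-0.03],[0,0,0],0],[[0.012,0,-0.07],[0,0,0],0],[[0.012,0,-0.11],[0,0,0],0]]}}

```text
time: 8.8
tool_pos: [0.6368, -0.0303, 0.3702]
tool_rot: [3.141, 0.004, -0.28]
contact_force: [0.6, -0.6, 1.4]
opening: 0.0004
grip_force: 0.0
```

Emit:
{"method": "arm_command", "body": {"moves": [[[-0.01,0.05,0],[0,0,0],0],[[-0.02,0.1,0],[0,0,0],0],[[-0.04,0.14,0],[0,0,0],0],[[-0.06,0.18,0],[0,0,0],0],[[-0.08,0.22,0],[0,0,0],0]]}}

```text
time: 9.3
tool_pos: [0.4981, -0.2205, 0.3693]
tool_rot: [-3.141, 0.002, -0.28]
contact_force: [0.2, -0.9, 0.8]
opening: 0.0007
grip_force: 0.0
```

```bash
python3 - <<'E'
from h import *
im=robot.read_camera('top')[60:300,200:380,::-1]
im2=robot.read_camera('side')[80:200,200:320,::-1]
cv2.imwrite('pics/g.png',np.hstack([cv2.resize(im,(360,480),interpolation=cv2.INTER_CUBIC),cv2.resize(im2,(440,480),interpolation=cv2.INTER_CUBIC)]))
# predicted bar corners at home, riding/dropped, in side panel pixels (x4 scaling)
seat=KEY+.193*X+(.0704)*np.array([-X[1],X[0],0])
Y=np.array([-X[1],X[0],0])
def pan(n,q):
    p=proj(n,q); return ((p-[200,60])*2 if n=='top' else (p-[200,80])*[440/120,4]+[360,0]).round(1).tolist()
for dx in(0,-.004):
  for dz in(0,.005):
    c=seat+(dx-.045)*X; c[2]=.266+dz
    q=[c+a*.006*X+b*.05*Y for a,b in((1,1),(1,-1),(-1,-1),(-1,1))]
    print(dx,dz,pan('top',q),pan('side',q))
E
```

```text
0 0 [[131.1, 218.0], [240.5, 253.2], [236.5, 266.3], [126.9, 231.1]] [[563.4, 279.0], [634.5, 192.8], [648.9, 198.7], [578.3, 285.5]]
0 0.005 [[131.3, 217.3], [241.4, 252.7], [237.3, 265.9], [127.1, 230.5]] [[563.3, 273.0], [634.7, 186.9], [649.1, 192.8], [578.3, 279.6]]
-0.004 0 [[129.7, 222.4], [239.2, 257.5], [235.1, 270.7], [125.5, 235.5]] [[568.3, 281.1], [639.3, 194.7], [653.7, 200.6], [583.3, 287.7]]
-0.004 0.005 [[129.9, 221.7], [240.1, 257.1], [236.0, 270.3], [125.7, 234.9]] [[568.3, 275.2], [639.5, 188.8], [654.0, 194.7], [583.3, 281.8]]
```

View pics/g.png

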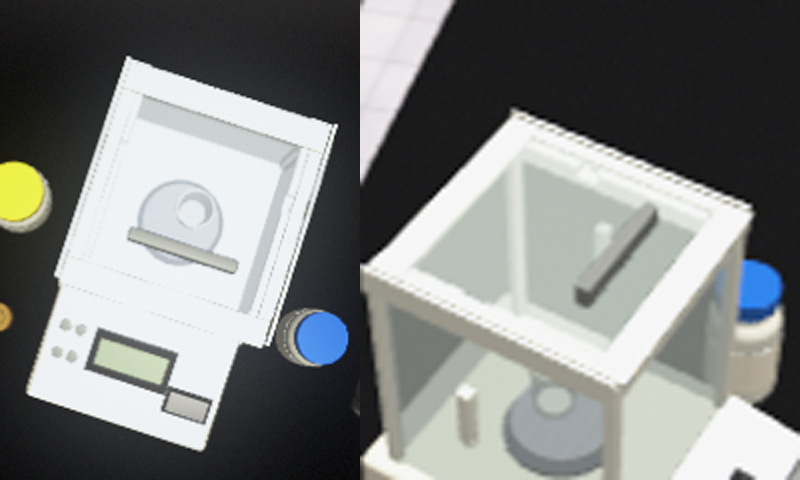

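The roof is aligned with the chamber. The bar sits at (130,228)–(238,262) in the top half and (577,290)–(657,211) in the side half. I'll confirm the 5 mm drop by triangulating before and after.

```bash
python3 - <<'E'
from h import *
T=robot.read_camera('top')[:,:,::-1];S=robot.read_camera('side')[:,:,::-1]
cv2.imwrite('pics/T1.png',T);cv2.imwrite('pics/S1.png',S)
f=lambda n:cv2.resize(cv2.imread(n),(512,384),interpolation=cv2.INTER_AREA)
S0,T0=f('pics/side0.png'),f('pics/top0.png')
c=lambda im,x,y:cv2.resize(im[y:y+50,x:x+66],(400,300),interpolation=cv2.INTER_CUBIC)
cv2.imwrite('pics/h.png',np.vstack([np.hstack([c(S0,220,112),c(S,240,120)]),np.hstack([c(T0,268,135),c(T,258,160)])]))
E
```

```text
(no output)
```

View pics/h.png

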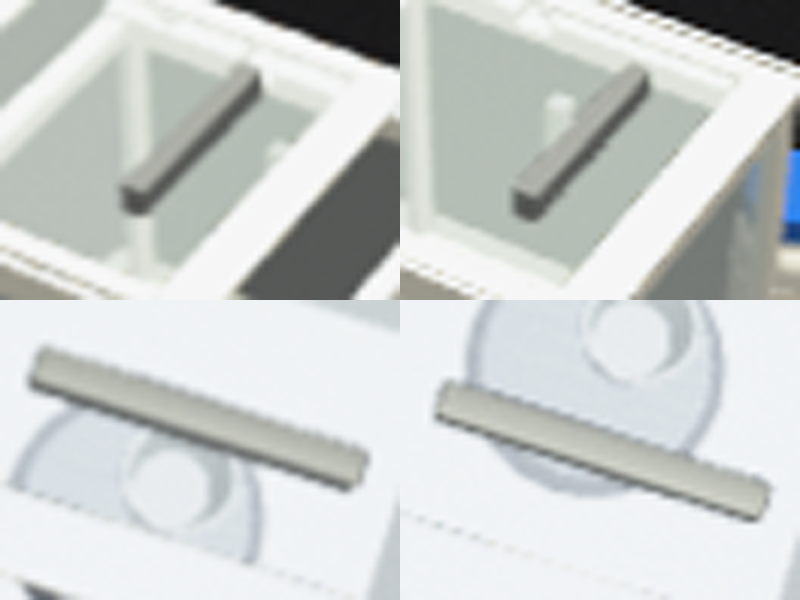

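```bash
python3 - <<'E'
from h import *
def cen(n,pts,ox,oy,x,y):
    p=(np.array(pts,float)-[ox,oy]).mean(0)
    return ray(n,((p[0]+.5)*66/400-.5+x,(p[1]+.5)/6-.5+y))
def tri(a,b):
    A=np.column_stack([a[1],-b[1]]);s,r,*_=np.linalg.lstsq(A,b[0]-a[0],rcond=None)
    p,q=a[0]+s[0]*a[1],b[0]+s[1]*b[1];return (p+q)/2,np.linalg.norm(p-q)
pre=tri(cen('side',[(122,184),(141,197),(261,80),(244,66)],0,0,220,112),cen('top',[(38,347),(369,455),(350,487),(30,379)],0,300,268,135))
post=tri(cen('side',[(514,187),(533,203),(649,83),(633,67)],400,0,240,120),cen('top',[(447,381),(770,482),(757,517),(436,414)],400,300,258,160))
print(pre,post); d=post[0]-pre[0]; print(d, d@X)
E
```

```text
(array([ 0.66317469, -0.03755961,  0.26505093]), np.float64(0.0006737318771756614)) (array([ 0.61005231, -0.0230271 ,  0.25901251]), np.float64(0.0011172131352412582))
[-0.05312239  0.01453251 -0.00603841] -0.05505980679799727
```

The roof dropped about 6 mm and moved 55 mm, so it is seated at the front notch wall. Next is the tare key.

```bash
cat >>h.py <<'E'
N=np.array([0,0,np.cos(.17)])-np.sin(.17)*X
RK=[np.pi,-.17,YAW]
E
python3 -c "
from h import *
go(KEY+.05*N,RK); go(KEY+.25*N,RK)"
```

```text
9.5 [ 0.4994 -0.2201  0.3697] [-3.141e+00  1.000e-03 -2.820e-01] 0.0003819949979505757 shift [-0.0996 -0.1516  0.2626] rot [-0.001  0.171  0.008]
9.5 [ 0.4994 -0.2201  0.3697] [-3.141e+00  1.000e-03 -2.820e-01] 0.0003819949979505757 shift [-0.1336 -0.152   0.0655] rot [-0.001  0.171  0.008]
```

Emit:
{"method": "arm_command", "body": {"moves": [[[-0.027,-0.03,0.0],[0,0.03,0],0],[[-0.054,-0.06,0.01],[0,0.07,0],0],[[-0.08,-0.09,0.02],[0,0.1,0],0],[[-0.107,-0.12,0.04],[0,0.14,0],0],[[-0.134,-0.152,0.06],[0,0.171,0.008],0]]}}

```text
time: 10.0
tool_pos: [0.4126, -0.0343, 0.3089]
tool_rot: [-3.14, -0.172, -0.287]
contact_force: [0.1, 0.4, 0.3]
opening: 0.0006
grip_force: 0.0
```

Emit:
{"method": "arm_command", "body": {"moves": [[[0,0,0.03],[0,0,0],0],[[0,0,0.07],[0,0,0],0],[[0,0,0.11],[0,0,0],0],[[0,0,0.15],[0,0,0],0],[[0,0,0.18],[0,0,0],0]]}}

```text
time: 10.5
tool_pos: [0.4425, -0.0437, 0.1299]
tool_rot: [-3.141, -0.168, -0.286]
contact_force: [-0.1, -0.5, 0.9]
opening: 0.0007
grip_force: 0.0
```

Emit:
{"method": "arm_command", "body": {"moves": [[[0,0,0.01],[0,0,0],0],[[0,0,0.02],[0,0,0],0],[[0,0,0.03],[0,0,0],0],[[0,0,0.03],[0,0,0],0],[[0,0,0.03],[0,0,0],0]]}}

```text
time: 11.0
tool_pos: [0.4482, -0.0468, 0.1031]
tool_rot: [-3.141, -0.172, -0.288]
contact_force: [1.0, -0.6, -0.0]
opening: 0.0005
grip_force: 0.0
```

```bash
python3 -c "
from h import *
go(KEY+.01*N,RK);s=robot.observe();print((s['tool_pos']-KEY)@N,s['contact_force'])
im2=robot.read_camera('side')[150:270,240:400,::-1]
print((proj('side',[s['tool_pos'],KEY])-[240,150])*5)
cv2.imwrite('pics/i.png',cv2.resize(im2,(800,600),interpolation=cv2.INTER_CUBIC))"
```

```text
11.0 [ 0.4482 -0.0468  0.1031] [-3.141 -0.172 -0.288] 0.0004676095717629703 shift [-0.0018  0.0005  0.0355] rot [-0.001 -0.002  0.002]
0.045503643543118436 [ 0.9767944  -0.6000866  -0.03570819]
[[428.24871574 187.79915568]
 [410.47456181 235.84237578]]
```

View pics/i.png

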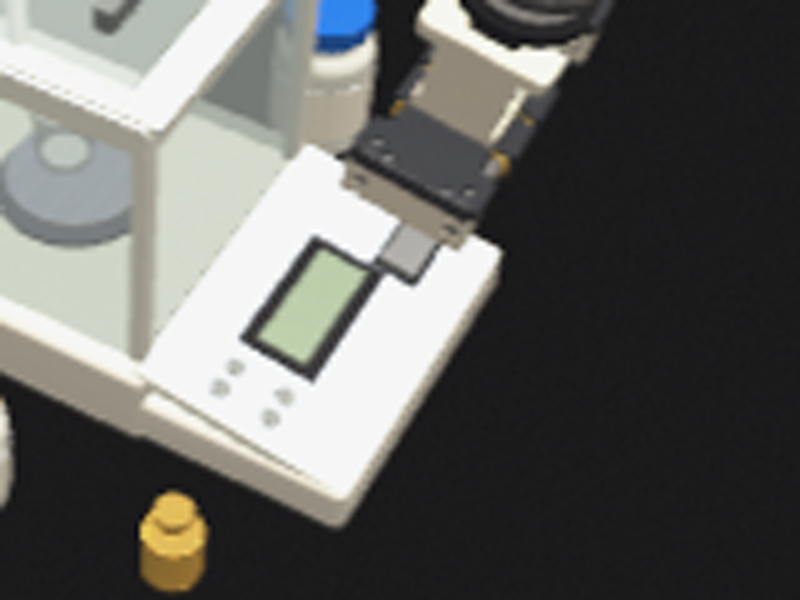

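The fingertip is above the tare key, whose visible part is around (408,250), and the tilt matches the deck. I'll lower it slowly.

Emit:
{"method": "arm_command", "body": {"moves": [[[-0.001,0,0.01],[0,0,0],0],[[-0.002,0,0.02],[0,0,0],0],[[-0.002,0,0.028],[0,0,0],0],[[-0.002,0,0.034],[0,0,0],0],[[-0.002,0,0.038],[0,0,0],0]]}}

```text
time: 11.55
tool_pos: [0.4519, -0.048, 0.0638]
tool_rot: [-3.141, -0.17, -0.288]
contact_force: [-0.2, -0.6, -0.2]
opening: 0.0009
grip_force: 0.0
```

Emit:
{"method": "arm_command", "body": {"moves": [[[0,0,0.001],[0,0,0],0],[[0,0,0.002],[0,0,0],0],[[0,0,0.003],[0,0,0],0],[[0,0,0.004],[0,0,0],0],[[0,0,0.005],[0,0,0],0]]}}

```text
time: 12.05
tool_pos: [0.453, -0.0483, 0.0599]
tool_rot: [-3.141, -0.171, -0.288]
contact_force: [-0.1, 0.6, -0.0]
opening: 0.0004
grip_force: 0.0
```

Emit:
{"method": "arm_command", "body": {"moves": [[[0,0,0.0005],[0,0,0],0],[[0,0,0.001],[0,0,0],0],[[0,0,0.0015],[0,0,0],0],[[0,0,0.002],[0,0,0],0],[[0,0,0.002],[0,0,0],0]]}}

```text
time: 12.55
tool_pos: [0.4533, -0.0484, 0.0579]
tool_rot: [-3.141, -0.171, -0.288]
contact_force: [-0.4, -0.4, 1.1]
opening: 0.0006
grip_force: 0.9
```

Contact. I'll press through the travel.

Emit:
{"method": "arm_command", "body": {"moves": [[[0,0,0.0007],[0,0,0],0],[[0,0,0.0014],[0,0,0],0],[[0,0,0.002],[0,0,0],0],[[0,0,0.0025],[0,0,0],0],[[0,0,0.0025],[0,0,0],0]]}}

```text
time: 13.05
tool_pos: [0.4537, -0.0485, 0.0554]
tool_rot: [-3.141, -0.171, -0.288]
contact_force: [-0.9, 0.1, 4.1]
opening: 0.0005
grip_force: 1.9
```

Emit:
{"method": "arm_command", "body": {"moves": [[[0,0,0.0005],[0,0,0],0],[[0,0,0.001],[0,0,0],0],[[0,0,0.0015],[0,0,0],0],[[0,0,0.0015],[0,0,0],0],[[0,0,0.0015],[0,0,0],0]]}}

```text
time: 13.55
tool_pos: [0.4539, -0.0485, 0.0542]
tool_rot: [-3.141, -0.171, -0.288]
contact_force: [-3.2, 1.0, 8.7]
opening: 0.0008
grip_force: 4.8
```

Over 8 N after about 4 mm of travel means the key is fully down. I'll release it and retreat.

Emit:
{"method": "arm_command", "body": {"moves": [[[0,0,-0.002],[0,0,0],0],[[0,0,-0.006],[0,0,0],0],[[0,0,-0.02],[0,0,0],0],[[0,0,-0.05],[0,0,0],0],[[0,0,-0.09],[0,0,0],0]]}}

```text
time: 14.05
tool_pos: [0.4379, -0.0439, 0.1421]
tool_rot: [-3.141, -0.167, -0.288]
contact_force: [1.1, -0.2, 0.7]
opening: 0.0003
grip_force: 0.0
```

Emit:
{"method": "arm_command", "body": {"moves": [[[0,0,-0.04],[0,0,0],0],[[0,0,-0.08],[0,0,0],0],[[0,0,-0.08],[0,0,0],0],[[0,0,-0.08],[0,0,0],0],[[0,0,-0.08],[0,0,0],0]]}}

```text
time: 14.55
tool_pos: [0.4254, -0.0403, 0.2201]
tool_rot: [-3.141, -0.169, -0.288]
contact_force: [0.6, 0.0, 0.4]
opening: 0.0005
grip_force: 0.0
```

```bash
python3 - <<'E'
from h import *
S=robot.read_camera('side')[:,:,::-1]
print(robot.observe()['contact_force'])
cv2.imwrite('pics/j.png',cv2.resize(S[70:270,180:400],(660,600),interpolation=cv2.INTER_CUBIC))
E
```

```text
[-0.62396557  0.44645738 -0.89764432]
```

View pics/j.png

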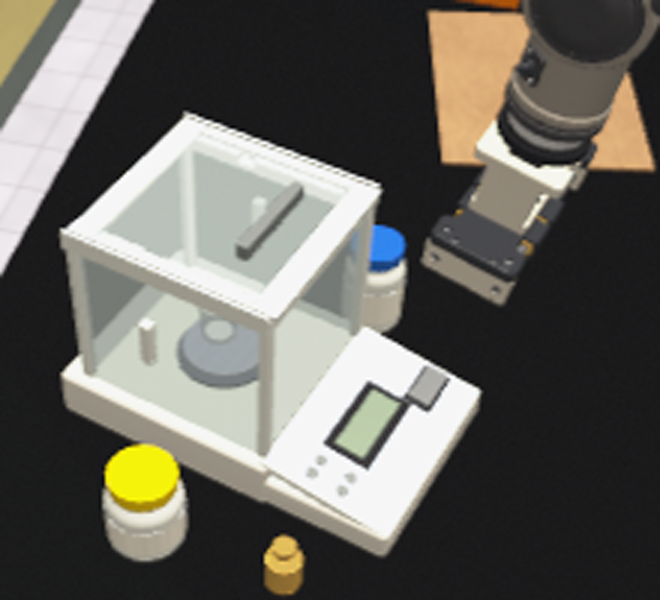

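The roof is home, with its bar at (270,220), and the key at (428,388) is back up. The jars, weight and beaker haven't moved, and the arm is clear.

```bash
python3 -c "
from cell import robot
print(robot.hand_in())"
```

```text
the job is handed in; nothing more can be done
None
```

I slid the roof home into its notches, then pressed and released the tare key; the beaker, jars and weight stayed put, and I handed the job in at about 14.6 s (no verdict was returned).

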